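# Load set casting flasks from the setting board into the furnace tray, in order

### The arm

A 6-joint arm with a two-finger parallel gripper is mounted at the origin on the work surface. World frame = base frame: x ahead of the robot, y to its left, z up, the work surface at z = 0. Lengths are in m, angles in rad, forces in N, time in s.
With the tool pointing down it reaches from about 0.225 to 0.875 m from the base axis. Payload 3.4 kg.
Tool frame: the origin (TCP) lies on the centre line of the jaws, within the pads' length; the fingertips stand 22 mm ahead of it and the grasp point (between the pads) lies 3 mm ahead of it; z points along the fingers, y is the line along which they close (so a half turn about z gives the same grasp; the last joint's range is limited). The gripper opens to 85 mm and grips with 20 to 120 N. Pads are 22 mm wide; open, the fingers measure 114 mm over their backs; the gripper's body (76 mm by 85 mm) begins 54 mm behind the grasp point. The pads swing forward as they close: fully open they stand 13 mm farther back than shut.
Start: joints at [-1.45, 0.276, 1.505, -0, 1.361, -0.121], TCP at [0.138, -0.558, 0.253] pointing down, gripper open.
Joint ranges: [-2.89, 2.89], [-0.75, 2.08], [0.22, 2.7], [-1.18, 4.32], [0.11, 2.71], [-2.7, 2.7]. Speed limits (rad/s): [2.57, 2.57, 3.14, 3.14, 3.14, 3.14].

### API

Orientations are given as a unit quaternion [w, x, y, z].
In Python, from rig import readout, optics, ticket gives the robot as it stands. The module is installed in compiled form; this text tells all that it offers.
- The arm moves only by the shell command python3 -m handwheel 'ROWS' [OPENING] [FORCE]. ROWS is rows parted by semicolons, their numbers by spaces, 1 to 5 of them, each of 4 numbers: dx, dy, dz in m, then a turn about the tool's z in rad; each row shifts and turns the commanded pose from where the row before left it, along the tool's axes as they then stand; what a row does not reach is not made up. A row lasts 1/12 s, in which the tool goes at most 0.0417 m and 0.125 rad, less where a joint would pass 70% of its speed; a pose out of reach is approached as far as the arm can. OPENING is the finger opening in m, set as the command begins (- or left out keeps the last). The fingers move at their own pace and stop on an object; FORCE is the grip in N (left out, the last holds). Time passes only in rows, so rows that do not move let the fingers close. It prints the time, the measured TCP pose, the force, the opening and the grip force at its end.
- readout.get_state(): the state, without advancing time (a new reading comes with each control period).
- optics.get_image(name): name is "scene" or "top" or "wrist"; returns a dict with "img" (384x512x3 uint8, red, green, blue), "camera_matrix" (3x3 intrinsics, pixels), "T" (4x4, takes a point from camera to world coordinates); the wrist camera has in their place "hand_eye" (4x4, takes a point from camera to tool coordinates, whose origin is the TCP and whose axes are the flange's). Camera axes: x right, y down, z forward; pixel columns grow to the right and rows downward; lengths in m; the calibration is good to about 2 mm. A picture is of the moment at which its call begins: read the wrist's pose just before it. There is no depth.
- ticket.sign_off(): hands the job in; it is judged then, once.
The state is a dict: "clock": time; "qpos": joint angles; "qd": joint speeds; "effort": joint torques, N m; "position": TCP position; "ee_rot": TCP orientation; "contact_force": force on the tool from outside, world axes, zero at the start; "moment": the same for the moment, N m; "width": finger opening in m; "gripper_force": force on a finger pad.
Only numpy, scipy, OpenCV 4.12 (cv2) and the standard library are available. Lean on these libraries where they do the work, as an engineer would, in place of code of your own. Each camera call takes 0.05 s, during which the arm holds its last target. There are 200 camera calls.

### The job

Lift the four casting flasks off their rubber bases on the setting board and stand them upright in the furnace tray, one to a bay, keeping their order: the flask nearest the grip of the board goes to the bay nearest the handle of the tray, the next one to the next bay, and so on to the far end. Set each down gently on the floor of its bay, as dropping would crack the plaster, and never let a flask tip over. Their place in the row is how the caster knows which job is which, so the order must be right.

Things in the scene. Friction and masses are not known exactly. Their poses are not given: they have to be found in the camera images.
- flask_narrow: Casting flask: upright steel cylinder filled with set white plaster, plain-walled, the narrowest and tallest; diameter 38 mm, height 84 mm. Loose, 0.15 to 0.42 kg. Origin at the centre of its underside, z up. At the start it stands loose on its own rubber base, underside 28 mm above the table; its round wall can be gripped from above.
- flask_short: Casting flask: upright steel cylinder filled with set white plaster, plain-walled, the shortest; diameter 44 mm, height 60 mm. Loose, 0.15 to 0.42 kg. Origin at the centre of its underside, z up. At the start it stands loose on its own rubber base, underside 28 mm above the table; its round wall can be gripped from above.
- flask_medium: Casting flask: upright steel cylinder filled with set white plaster, wall perforated with three rings of round holes; diameter 50 mm, height 76 mm. Loose, 0.15 to 0.42 kg. Origin at the centre of its underside, z up. At the start it stands loose on its own rubber base, underside 28 mm above the table; its round wall can be gripped from above.
- flask_wide: Casting flask: upright steel cylinder filled with set white plaster, wall perforated with four rings of round holes, the widest; diameter 56 mm, height 68 mm. Loose, 0.15 to 0.42 kg. Origin at the centre of its underside, z up. At the start it stands loose on its own rubber base, underside 28 mm above the table; its round wall can be gripped from above.
- base_narrow: Black rubber sprue base on which flask_narrow stands at the start: round, 53 mm across, with a low lip (the flask stands on its floor, 10 mm above its underside; lip top at 15 mm; 4.5 mm play all round). Fixed to the setting board; it stays behind and so marks where that flask stood. Origin at the centre of its underside, z up.
- base_short: Black rubber sprue base on which flask_short stands at the start: round, 59 mm across, with a low lip (the flask stands on its floor, 10 mm above its underside; lip top at 15 mm; 4.5 mm play all round). Fixed to the setting board; it stays behind and so marks where that flask stood. Origin at the centre of its underside, z up.
- base_medium: Black rubber sprue base on which flask_medium stands at the start: round, 65 mm across, with a low lip (the flask stands on its floor, 10 mm above its underside; lip top at 15 mm; 4.5 mm play all round). Fixed to the setting board; it stays behind and so marks where that flask stood. Origin at the centre of its underside, z up.
- base_wide: Black rubber sprue base on which flask_wide stands at the start: round, 71 mm across, with a low lip (the flask stands on its floor, 10 mm above its underside; lip top at 15 mm; 4.5 mm play all round). Fixed to the setting board; it stays behind and so marks where that flask stood. Origin at the centre of its underside, z up.
- board: Setting board: fixed plywood paddle lying on the table, 18 mm thick, 88 mm wide, the row running along its y axis. Origin on the table under the middle of the row; the four bases are at y = -120, -40, 40 and 120 mm (x = 0), which flask at which place varies. The open two-bar grip of the paddle is at its +y end (y = 160 to 275 mm).
- tray: Furnace tray: fixed steel tray, a row of four bays along its y axis, a long wood-gripped handle at its +y end (y = 160 to 295 mm). Origin at table level under the row middle. Bay centres at y = -120, -40, 40, 120 mm (x = 0); each bay is 74 mm along y and 78 mm along x between fence rods whose tops are 23 mm above the table; the bay floor is 12 mm above the table.
Mind the look-alikes: they are no part of the job. Leave any pink or red look-alike of the flask_medium alone.

How it is judged:
At the end, for the whole second after the job is handed in: Every flask stands upright (within 4 degrees) and still on the floor of its own tray bay (underside within 4 mm of the floor, within 20 mm of the bay centre along the row and 22 mm across), the bay with the same place counted from the tray handle as its rubber base has counted from the board grip (((y of base_narrow in the frame of board between -0.15 and -0.09 m and y of flask_narrow in the frame of tray between -0.14 and -0.1 m) or (y of base_narrow in the frame of board between -0.07 and -0.01 m and y of flask_narrow in the frame of tray between -0.06 and -0.02 m) or (y of base_narrow in the frame of board between 0.01 and 0.07 m and y of flask_narrow in the frame of tray between 0.02 and 0.06 m) or (y of base_narrow in the frame of board between 0.09 and 0.15 m and y of flask_narrow in the frame of tray between 0.1 and 0.14 m)) and x of flask_narrow in the frame of tray between -0.022 and 0.022 m and z of flask_narrow in the frame of tray between 0.008 and 0.016 m and angle between each of flask_narrow, flask_short, flask_medium, flask_wide's own z axis and vertical below 0.07 rad and linear speed of each of flask_narrow, flask_short, flask_medium, flask_wide below 0.02 m/s and ((y of base_short in the frame of board between -0.15 and -0.09 m and y of flask_short in the frame of tray between -0.14 and -0.1 m) or (y of base_short in the frame of board between -0.07 and -0.01 m and y of flask_short in the frame of tray between -0.06 and -0.02 m) or (y of base_short in the frame of board between 0.01 and 0.07 m and y of flask_short in the frame of tray between 0.02 and 0.06 m) or (y of base_short in the frame of board between 0.09 and 0.15 m and y of flask_short in the frame of tray between 0.1 and 0.14 m)) and x of flask_short in the frame of tray between -0.022 and 0.022 m and z of flask_short in the frame of tray between 0.008 and 0.016 m and ((y of base_medium in the frame of board between -0.15 and -0.09 m and y of flask_medium in the frame of tray between -0.14 and -0.1 m) or (y of base_medium in the frame of board between -0.07 and -0.01 m and y of flask_medium in the frame of tray between -0.06 and -0.02 m) or (y of base_medium in the frame of board between 0.01 and 0.07 m and y of flask_medium in the frame of tray between 0.02 and 0.06 m) or (y of base_medium in the frame of board between 0.09 and 0.15 m and y of flask_medium in the frame of tray between 0.1 and 0.14 m)) and x of flask_medium in the frame of tray between -0.022 and 0.022 m and z of flask_medium in the frame of tray between 0.008 and 0.016 m and ((y of base_wide in the frame of board between -0.15 and -0.09 m and y of flask_wide in the frame of tray between -0.14 and -0.1 m) or (y of base_wide in the frame of board between -0.07 and -0.01 m and y of flask_wide in the frame of tray between -0.06 and -0.02 m) or (y of base_wide in the frame of board between 0.01 and 0.07 m and y of flask_wide in the frame of tray between 0.02 and 0.06 m) or (y of base_wide in the frame of board between 0.09 and 0.15 m and y of flask_wide in the frame of tray between 0.1 and 0.14 m)) and x of flask_wide in the frame of tray between -0.022 and 0.022 m and z of flask_wide in the frame of tray between 0.008 and 0.016 m); the robot touches nothing.
It fails at once if a flask is tipped over (leans more than 30 degrees) (angle between any of flask_narrow, flask_short, flask_medium, flask_wide's own z axis and vertical above 0.52 rad).
It fails at once if a flask is dropped into the tray (comes down faster than 0.45 m/s in the last 20 mm above a bay floor, as after a free fall of more than about 10 mm) ((linear speed of flask_narrow above 0.45 m/s and z of flask_narrow in the frame of tray below 0.032 m and x of flask_narrow in the frame of tray between -0.045 and 0.045 m and y of flask_narrow in the frame of tray between -0.165 and 0.165 m) or (linear speed of flask_short above 0.45 m/s and z of flask_short in the frame of tray below 0.032 m and x of flask_short in the frame of tray between -0.045 and 0.045 m and y of flask_short in the frame of tray between -0.165 and 0.165 m) or (linear speed of flask_medium above 0.45 m/s and z of flask_medium in the frame of tray below 0.032 m and x of flask_medium in the frame of tray between -0.045 and 0.045 m and y of flask_medium in the frame of tray between -0.165 and 0.165 m) or (linear speed of flask_wide above 0.45 m/s and z of flask_wide in the frame of tray below 0.032 m and x of flask_wide in the frame of tray between -0.045 and 0.045 m and y of flask_wide in the frame of tray between -0.165 and 0.165 m)).
It also fails if it takes over 120 s, if anything falls off the work surface, if the arm or the gripper's body presses on something with over 40 N, if the wrist force passes 120 N, or if a joint passes its speed limit or range.

## Working session

There is one attempt and no reset: what is moved stays moved. The work goes in short steps, Python scripts to look and compute and a shell command to move; the robot and the scene stay as the last step left them, time stands still between calls to the robot, and variables do not carry over. Pictures are saved under pics/ and viewed, at most 14 in all, crops included, and the job is handed in when it is done.

```bash
mkdir -p pics
python3 - <<'E'
from rig import readout, optics
import cv2, numpy as np
s=readout.get_state()
for k in s: print(k, np.round(s[k],4))
for n in("top","scene"):
    r=optics.get_image(n); cv2.imwrite(f"pics/{n}0.png",cv2.resize(r["img"][:,:,::-1],(768,576),interpolation=cv2.INTER_CUBIC))
    print(n,np.round(r["camera_matrix"],1).tolist(),np.round(r["T"],4).tolist())
E
```

```text
clock 0.0
qpos [-1.45    0.2766  1.5062 -0.      1.3607 -0.121 ]
qd [-0.001   0.0009 -0.0007  0.0018  0.0006  0.0006]
effort [ 3.00000e-04 -4.16773e+01 -2.45805e+01 -2.00000e-04  1.10000e-02
  0.00000e+00]
position [ 0.1376 -0.5578  0.2524]
ee_rot [-9.000e-04  9.927e-01  1.206e-01 -0.000e+00]
contact_force [ 0.4385  0.5427 -0.1998]
moment [ 0.024  -0.0071 -0.0452]
gripper_force 0.0
width 0.0854
top [[451.0, 0.0, 244.5], [0.0, 451.0, 196.1], [0.0, 0.0, 1.0]] [[-0.0181, -0.9869, 0.1605, 0.3406], [-0.9998, 0.0161, -0.0139, -0.089], [0.0111, -0.1608, -0.9869, 0.9983], [0.0, 0.0, 0.0, 1.0]]
scene [[401.5, 0.0, 251.4], [0.0, 401.5, 196.3], [0.0, 0.0, 1.0]] [[-0.6571, 0.6439, -0.3919, 0.812], [0.7537, 0.5556, -0.351, 0.1487], [-0.0083, -0.526, -0.8504, 0.6842], [0.0, 0.0, 0.0, 1.0]]
```

View pics/top0.png

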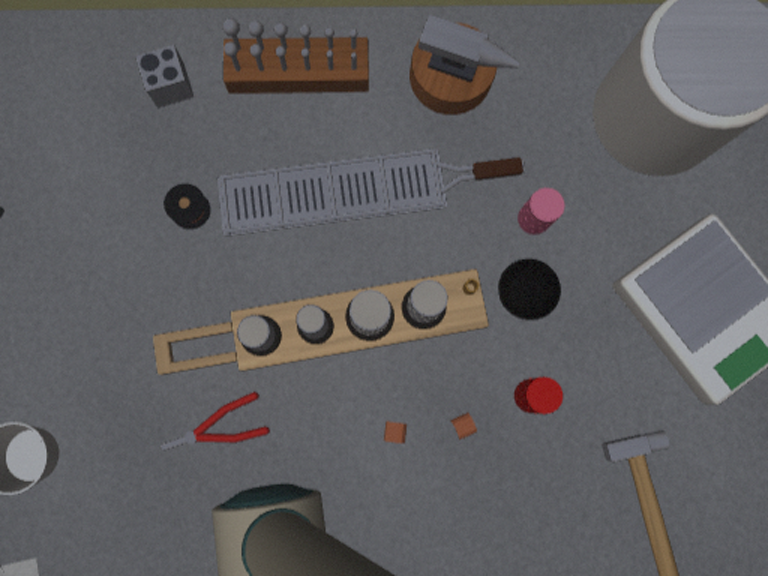

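View pics/scene0.png

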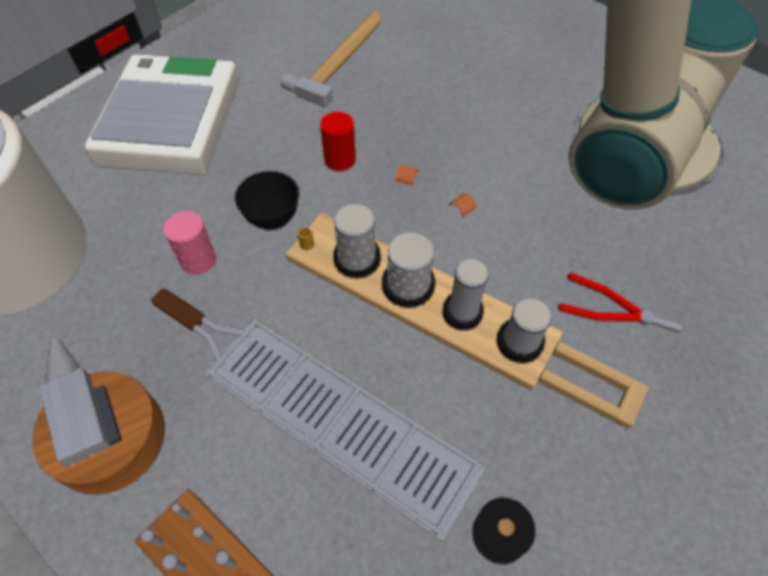

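Run:
```python
from rig import optics
import cv2
for n,x,y,w,h,k in(("top",100,95,240,155,3.3),("scene",135,130,310,230,2.5)):
    i=optics.get_image(n)["img"][y:y+h,x:x+w,::-1]
    cv2.imwrite(f"pics/{n}1.png",cv2.resize(cv2.convertScaleAbs(i,alpha=1.4),None,fx=k,fy=k,interpolation=cv2.INTER_CUBIC))
```

```text
(no output)
```

View pics/top1.png

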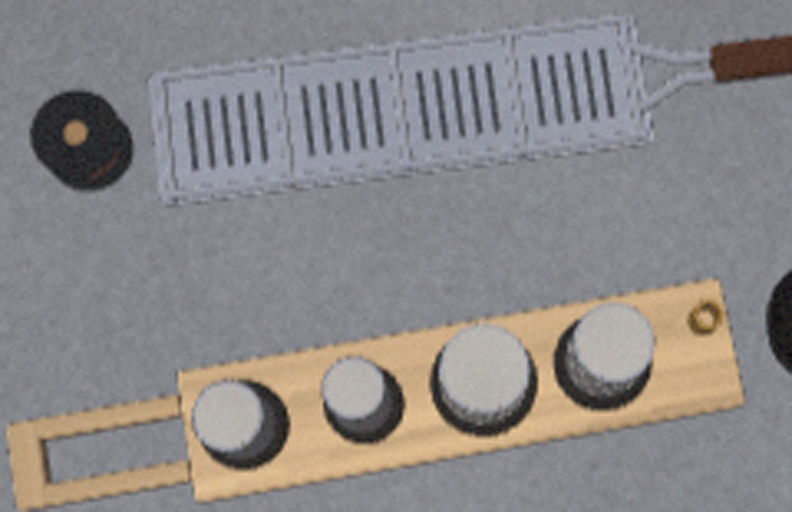

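View pics/scene1.png

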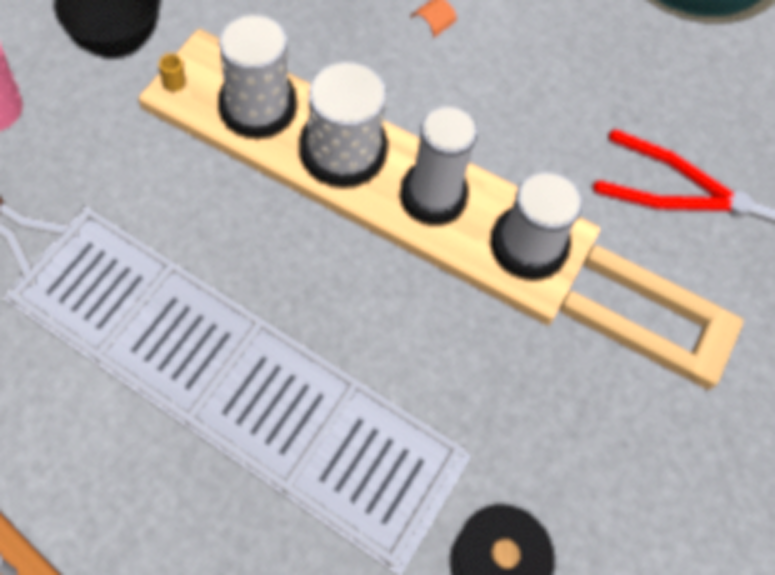

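Top crop shows, from the board grip, short (228,416), narrow (353,387), wide (485,366) and medium (613,343). The tray bays from the handle are (572,86), (457,99), (343,117) and (226,132). The scene crop has the same flasks at (548,200), (448,130), (347,93) and (253,41), and the bays at (95,285), (181,343), (272,405) and (371,470). I'll triangulate these.

```bash
cat > m.py <<'E'
import numpy as np
from rig import optics
def ray(r,u,v,T=None):
    T=r["T"] if T is None else T
    d=T[:3,:3]@np.linalg.solve(r["camera_matrix"],[u,v,1]); return T[:3,3],d/np.linalg.norm(d)
def tri(rays):
    A=sum(np.eye(3)-np.outer(d,d) for _,d in rays); b=sum((np.eye(3)-np.outer(d,d))@c for c,d in rays)
    p=np.linalg.solve(A,b); return p,max(np.linalg.norm(np.cross(p-c,d)) for c,d in rays)
def atz(r,z): return r[0]+r[1]*(z-r[0][2])/r[1][2]
E
python3 - <<'E'
from m import *
t=optics.get_image("top");s=optics.get_image("scene")
T=dict(short=(228,416),narrow=(353,387),wide=(485,366),medium=(613,343),b1=(572,86),b2=(457,99),b3=(343,117),b4=(226,132))
S=dict(short=(548,200),narrow=(448,130),wide=(347,93),medium=(253,41),b1=(95,285),b2=(181,343),b3=(272,405),b4=(371,470))
P={}
for n in T:
    a=ray(t,(T[n][0]+.5)/3.3-.5+100,(T[n][1]+.5)/3.3-.5+95);b=ray(s,(S[n][0]+.5)/2.5-.5+135,(S[n][1]+.5)/2.5-.5+130)
    p,e=tri([a,b]);P[n]=p;print(n,p.round(4),round(e,4),'top@z' , atz(a,{'short':.088,'narrow':.112,'wide':.096,'medium':.104}.get(n,.012))[:2].round(4))
for L in(["short","narrow","wide","medium"],["b1","b2","b3","b4"]):
    q=np.array([P[n][:2] for n in L]);print(np.diff(q,axis=0).round(4).tolist(),np.degrees(np.arctan2(*(q[0]-q[3])[::-1])))
E
```

```text
short [0.4413 0.0526 0.0851] 0.0003 top@z [0.4408 0.0525]
narrow [ 0.4548 -0.0261  0.11  ] 0.0003 top@z [ 0.4544 -0.0259]
wide [ 0.4679 -0.1052  0.0958] 0.0004 top@z [ 0.468  -0.1055]
medium [ 0.4803 -0.1842  0.1026] 0.0005 top@z [ 0.4798 -0.1836]
b1 [ 0.674  -0.1708  0.0124] 0.0001 top@z [ 0.6742 -0.1709]
b2 [ 0.6653 -0.0911  0.0136] 0.0003 top@z [ 0.666  -0.0913]
b3 [ 0.6554 -0.0128  0.0091] 0.0003 top@z [ 0.6543 -0.0128]
b4 [0.6455 0.067  0.0105] 0.0007 top@z [0.6448 0.0674]
[[0.0135, -0.0787], [0.0131, -0.0792], [0.0124, -0.0789]] 99.35033991175753
[[-0.0087, 0.0797], [-0.0099, 0.0782], [-0.0098, 0.0798]] -83.16720958454412
```

```bash
cat > go.py <<'E'
# python3 go.py x y z yaw_of_tool_y_deg : distance still to go, in tool axes
import sys,numpy as np
from rig import readout
from scipy.spatial.transform import Rotation as R
s=readout.get_state();Q=R.from_quat(s["ee_rot"],scalar_first=True).as_matrix()
x,y,z,a=map(float,sys.argv[1:]);a=np.radians(a)
d=Q.T@(np.array([x,y,z])-s["position"]);t=Q.T@[np.cos(a),np.sin(a),0]
turn=np.arctan2(-t[0],t[1]);print("to go",d.round(4),"turn",round((turn+np.pi/2)%np.pi-np.pi/2,4),"pos",np.round(s["position"],4),"tilt",np.round(Q[:,2],3),"t",s["clock"],"w",s["width"],"grip",s["gripper_force"],"F",np.round(s["contact_force"],1))
E
H="python3 -m handwheel"
python3 -m handwheel '0 0 0 -0.124;0 0 0 -0.124;0 0 0 -0.124;0 0 0 -0.124;0 0 0 -0.124' 0.085 60
python3 -m handwheel '0 0 0 -0.124;0 0 0 -0.124;0 0 0 -0.124;0 0 0 -0.124;0 0 0 -0.124'
python3 -m handwheel '0 0 0 -0.124;0 0 0 -0.124'
python3 -m handwheel '0.031 0.022 0 0;0.031 0.022 0 0;0.031 0.022 0 0;0.031 0.022 0 0;0.031 0.022 0 0'
python3 -m handwheel '0.031 0.022 0 0;0.031 0.022 0 0;0.031 0.022 0 0;0.031 0.022 0 0;0.031 0.022 0 0'
python3 go.py 0.441 0.0525 0.2 9.35
```

```text
clock: 0.72
position: [0.1377, -0.5582, 0.2532]
ee_rot: [-0.0, 0.907, 0.42, 0.0]
contact_force: [-0.5, 0.2, 0.8]
width: 0.0847
gripper_force: 0.0
clock: 1.13
position: [0.1377, -0.5582, 0.2532]
ee_rot: [-0.0, 0.736, 0.677, 0.0]
contact_force: [-0.5, 0.5, -0.2]
width: 0.085
gripper_force: 0.0
clock: 1.3
position: [0.1377, -0.5582, 0.2532]
ee_rot: [-0.0, 0.646, 0.763, 0.0]
contact_force: [0.4, -0.2, 0.3]
width: 0.0848
gripper_force: 0.0
clock: 1.72
position: [0.2221, -0.3862, 0.2532]
ee_rot: [0.0, 0.649, 0.761, 0.0]
contact_force: [1.1, -0.9, 0.0]
width: 0.0849
gripper_force: 0.0
clock: 2.13
position: [0.3061, -0.2157, 0.2535]
ee_rot: [0.0, 0.649, 0.761, -0.0]
contact_force: [1.3, -0.2, -0.4]
width: 0.0848
gripper_force: 0.0
to go [0.2436 0.1754 0.0534] turn -0.005 pos [ 0.3061 -0.2157  0.2535] tilt [ 0.001 -0.001 -1.   ] t 2.1333 w 0.08483037825693931 grip 0.0 F [ 1.3 -0.2 -0.4]
```

```bash
python3 -m handwheel '0.0304 0.0219 0 -0.005;0.0304 0.0219 0 0;0.0304 0.0219 0 0;0.0304 0.0219 0 0;0.0304 0.0219 0.01 0' >/dev/null
python3 -m handwheel '0.0304 0.0219 0.01 0;0.0304 0.0219 0.01 0;0.0304 0.0219 0.01 0;0 0 0.01 0' >/dev/null
python3 go.py 0.441 0.0525 0.2 9.35
python3 - <<'E'
from m import *
import cv2
from rig import readout
from scipy.spatial.transform import Rotation as R
s=readout.get_state();r=optics.get_image("wrist")
T=np.eye(4);T[:3,:3]=R.from_quat(s["ee_rot"],scalar_first=True).as_matrix();T[:3,3]=s["position"];T=T@r["hand_eye"]
i=np.ascontiguousarray(r["img"][:,:,::-1])
def proj(p):
    c=np.linalg.inv(T)@np.append(p,1);q=r["camera_matrix"]@c[:3];return q[:2]/q[2]
for p in([.441,.0525,.088],[.4546,-.026,.112]):
    u=proj(p);print(u.round(1));cv2.drawMarker(i,tuple(int(v) for v in u.round()),(0,0,255),0,10)
cv2.imwrite("pics/w1.png",i)
E
```

```text
to go [-0.0038 -0.0018  0.0031] turn 0.0063 pos [0.4421 0.0566 0.2031] tilt [ 0.004  0.004 -1.   ] t 2.8833 w 0.08518641373969622 grip 0.0 F [-0.6 -0.5  0.3]
[252.6 198.8]
[252.9 309.8]
```

View pics/w1.png

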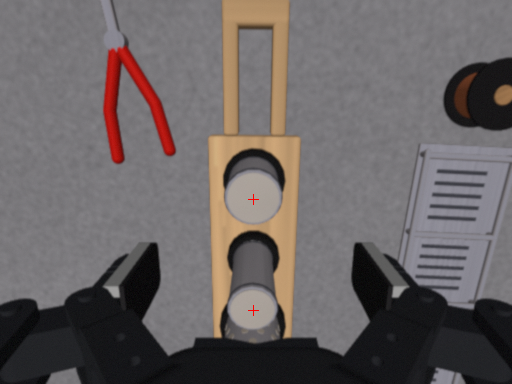

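Wrist picture: the projected estimates land on the short top (253,199) and narrow top (253,310), so the two-camera positions hold. I'll correct and go down on the short flask.

```bash
python3 -m handwheel '-0.0038 -0.0018 0.03 0.006;0 0 0.03 0;0 0 0.03 0;0 0 0.03 0;0 0 0.012 0' >/dev/null
python3 -m handwheel '0 0 0 0;0 0 0 0' >/dev/null
python3 go.py 0.441 0.0525 0.07 9.35
python3 -m handwheel '0 0 0 0;0 0 0 0;0 0 0 0;0 0 0 0;0 0 0 0' 0.0 60 >/dev/null
python3 -m handwheel '0 0 0 0;0 0 0 0;0 0 0 0;0 0 0 0;0 0 0 0'
python3 go.py 0.441 0.0525 0.07 9.35
```

```text
to go [0.0055 0.0042 0.0012] turn -0.006 pos [0.4377 0.0464 0.0712] tilt [-0.001 -0.    -1.   ] t 3.5167 w 0.08502912855876589 grip 0.0 F [-0.   0.2  0.5]
clock: 4.35
position: [0.4395, 0.0469, 0.0728]
ee_rot: [0.002, 0.649, 0.761, 0.001]
contact_force: [1.1, -0.1, 4.1]
width: 0.0427
gripper_force: 60.3
to go [0.0053 0.0023 0.0028] turn -0.005 pos [0.4395 0.0469 0.0728] tilt [ 0.004 -0.    -1.   ] t 4.35 w 0.042708581765562165 grip 60.2739679813385 F [ 1.1 -0.1  4.1]
```

```bash
python3 -m handwheel '0 0 0 0;0 0 0 0;0 0 0 0;0 0 0 0' 0.085 >/dev/null
python3 -m handwheel '0.0055 0.004 0.001 -0.006;0 0 0 0;0 0 0 0;0 0 0 0' >/dev/null
python3 go.py 0.441 0.0525 0.07 9.35
python3 -m handwheel '0 0 0 0;0 0 0 0;0 0 0 0;0 0 0 0;0 0 0 0' 0.0 60 >/dev/null
python3 -m handwheel '0 0 0 0;0 0 0 0;0 0 0 0;0 0 0 0'
python3 go.py 0.674 -0.171 0.054 6.8
```

```text
to go [-0.0007 -0.0001  0.0001] turn 0.0013 pos [0.441  0.0532 0.0701] tilt [-0. -0. -1.] t 5.0167 w 0.08479050808860479 grip 0.0 F [ 0.7 -1.3 -1.1]
clock: 5.77
position: [0.441, 0.053, 0.0705]
ee_rot: [0.0, 0.647, 0.763, -0.0]
contact_force: [-1.4, -0.9, 5.2]
width: 0.043
gripper_force: 60.8
to go [-0.259   0.1933  0.0165] turn 0.0453 pos [0.441  0.053  0.0705] tilt [-0. -0. -1.] t 5.7667 w 0.04297826049661448 grip 60.77542304992676 F [-1.4 -0.9  5.2]
```

```bash
python3 -m handwheel '0 0 -0.01 0;0 0 -0.025 0;0 0 -0.025 0;0 0 -0.025 0;0 0 -0.025 0'
python3 -m handwheel '-0.016 0.012 0 0.02;-0.032 0.024 0 0.025;-0.032 0.024 0 0;-0.032 0.024 0 0;-0.032 0.024 0 0' >/dev/null
python3 -m handwheel '-0.032 0.024 0 0;-0.032 0.024 0 0;-0.032 0.024 0 0;-0.016 0.012 0 0;0 0 0 0' >/dev/null
python3 -m handwheel '0 0 0 0;0 0 0 0;0 0 0 0' >/dev/null
python3 go.py 0.674 -0.171 0.054 6.8
```

```text
clock: 6.18
position: [0.4406, 0.0532, 0.1807]
ee_rot: [-0.0, 0.647, 0.763, -0.0]
contact_force: [0.5, 0.5, -2.5]
width: 0.0421
gripper_force: 61.3
to go [0.0033 0.0123 0.1257] turn 0.0009 pos [ 0.6624 -0.1758  0.1798] tilt [-0.002  0.001 -1.   ] t 7.2667 w 0.04341920819701788 grip 61.464489698410034 F [-0.7  0.4 -1.9]
```

```bash
python3 -m handwheel '0.0033 0.0123 0.02 0;0 0 0.03 0;0 0 0.03 0;0 0 0.02 0;0 0 0.01 0' >/dev/null
python3 -m handwheel '0 0 0.005 0;0 0 0.005 0;0 0 0 0;0 0 0 0' >/dev/null
python3 go.py 0.674 -0.171 0.054 6.8
```

```text
to go [ 0.0017 -0.0019  0.0077] turn 0.0005 pos [ 0.6761 -0.1724  0.0617] tilt [ 0.002 -0.001 -1.   ] t 8.0167 w 0.042979209230406566 grip 61.50610685348511 F [-0.   0.  -1.9]
```

Run:
```python
from m import *
import cv2
for n,x,y,w,h,k in(("top",200,80,160,120,4),("scene",115,190,200,150,4)):
    i=optics.get_image(n)["img"][y:y+h,x:x+w,::-1]
    cv2.imwrite(f"pics/{n}2.png",cv2.resize(i,None,fx=k,fy=k,interpolation=cv2.INTER_CUBIC))
```

```text
(no output)
```

View pics/scene2.png

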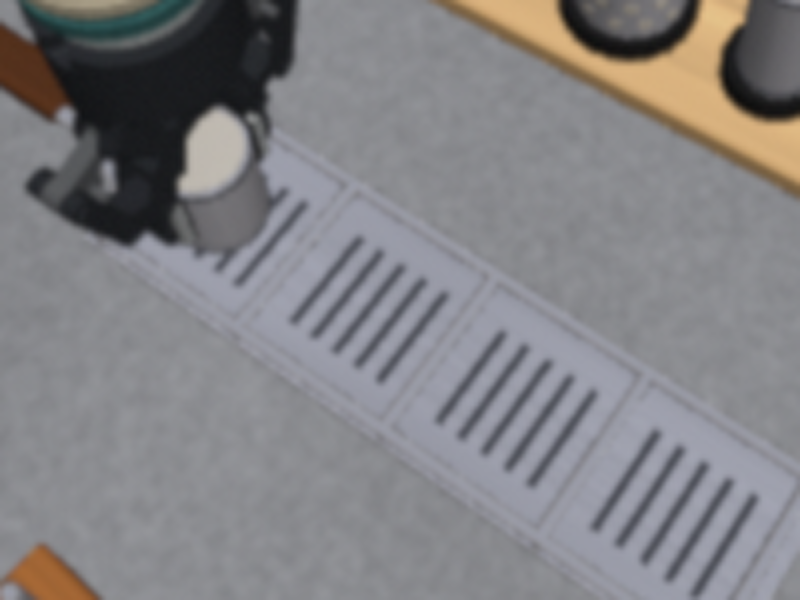

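The short flask hangs upright over the handle bay, at about (220,190). I'll lower it the rest of the way in small steps.

```bash
python3 -m handwheel '0.0015 -0.0015 0.003 0;0 0 0.003 0;0 0 0 0;0 0 0 0' | grep -E "pos|force"
python3 -m handwheel '0 0 0.001 0;0 0 0 0' | grep -E "pos|contact"
python3 -m handwheel '0 0 0.001 0;0 0 0 0' | grep -E "pos|contact"
```

```text
position: [0.6738, -0.171, 0.0546]
contact_force: [0.7, 0.3, 0.5]
gripper_force: 61.5
position: [0.6738, -0.171, 0.0545]
contact_force: [-1.6, 0.0, 5.3]
position: [0.6738, -0.171, 0.0545]
contact_force: [-2.7, 0.7, 8.7]
```

```bash
python3 -m handwheel '0 0 -0.002 0;0 0 0 0;0 0 0 0;0 0 0 0;0 0 0 0' 0.085 >/dev/null
python3 -m handwheel '0 0 -0.01 0;0 0 -0.03 0;0 0 -0.035 0;0 0 -0.035 0;0 0 -0.03 0' >/dev/null
python3 go.py 0.4546 -0.026 0.074 9.35
```

```text
to go [ 0.1702 -0.2008  0.1228] turn -0.0442 pos [ 0.6739 -0.171   0.1974] tilt [ 0.002 -0.001 -1.   ] t 9.6167 w 0.08482877726843896 grip 0.0 F [-0.1 -0.7  0.5]
```

```bash
python3 -m handwheel '0.0243 -0.0287 0 0;0.0243 -0.0287 0 0;0.0243 -0.0287 0 0;0.0243 -0.0287 0 0;0.0243 -0.0287 0 0' >/dev/null
python3 -m handwheel '0.0243 -0.0287 0 0;0.0243 -0.0287 0 0;0 0 0 -0.044;0 0 0 0;0 0 0 0' >/dev/null
python3 go.py 0.4546 -0.026 0.074 9.35
python3 - <<'E'
from m import *
import cv2
from rig import readout
from scipy.spatial.transform import Rotation as R
s=readout.get_state();r=optics.get_image("wrist")
T=np.eye(4);T[:3,:3]=R.from_quat(s["ee_rot"],scalar_first=True).as_matrix();T[:3,3]=s["position"];T=T@r["hand_eye"]
i=np.ascontiguousarray(r["img"][:,:,::-1])
for p in([.4546,-.026,.112],[.4679,-.1052,.096],[.6657,-.0912,.012],[.674,-.171,.072]):
    c=np.linalg.inv(T)@np.append(p,1);q=r["camera_matrix"]@c[:3];u=q[:2]/q[2]
    print(u.round(1));cv2.drawMarker(i,tuple(int(v) for v in u.round()),(0,0,255),0,10)
cv2.imwrite("pics/w2.png",i)
E
```

```text
to go [ 0.0002 -0.0005  0.1213] turn -0.0007 pos [ 0.4548 -0.026   0.1953] tilt [ 0.003 -0.001 -1.   ] t 10.45 w 0.08498085092047386 grip 0.0 F [ 0.8 -1.1 -0.7]
[255.  206.7]
[255.3 298.9]
[445.4 266.2]
[463.2 376. ]
```

View pics/w2.png

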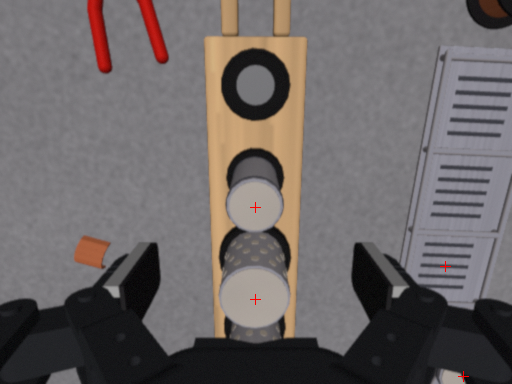

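The estimates sit on the narrow top (255,204), the wide top (255,297) and bay 2's slots (446,266). Going down on the narrow flask.

```bash
python3 -m handwheel '0 0 0.03 0;0 0 0.03 0;0 0 0.03 0;0 0 0.02 0;0 0 0.0113 0' >/dev/null
python3 -m handwheel '0 0 0 0;0 0 0 0;0 0 0 0' >/dev/null
python3 go.py 0.4546 -0.026 0.074 9.35
python3 -m handwheel '0 0 0 0;0 0 0 0;0 0 0 0;0 0 0 0;0 0 0 0' 0.0 60 >/dev/null
python3 -m handwheel '0 0 0 0;0 0 0 0;0 0 0 0;0 0 0 0' | grep -E "width|force|pos"
python3 -m handwheel '0 0 -0.01 0;0 0 -0.025 0;0 0 -0.025 0;0 0 -0.025 0;0 0 -0.025 0' >/dev/null
python3 -m handwheel '0 0 0 0;0 0 0 0' >/dev/null
python3 go.py 0.666 -0.0912 0.058 6.8
```

```text
to go [ 0.0006 -0.0008 -0.0004] turn -0.001 pos [ 0.4555 -0.0265  0.0736] tilt [ 0.002 -0.    -1.   ] t 11.1667 w 0.08514891871504894 grip 0.0 F [0.2 0.9 0.8]
position: [0.4542, -0.026, 0.0738]
contact_force: [-1.0, -0.2, 6.5]
width: 0.0365
gripper_force: 58.0
to go [-0.0986  0.1979  0.1264] turn 0.0443 pos [ 0.4544 -0.0259  0.1838] tilt [ 0.003 -0.001 -1.   ] t 12.5 w 0.0367058936861708 grip 58.750850558280945 F [-0.6  0.1 -2.5]
```

```bash
python3 -m handwheel '-0.007 0.0141 0 0;-0.0141 0.0283 0 0;-0.0141 0.0283 0 0;-0.0141 0.0283 0 0;-0.0141 0.0283 0 0' >/dev/null
python3 -m handwheel '-0.0141 0.0283 0 0;-0.0141 0.0283 0 0;-0.007 0.0141 0 0.044;0 0 0 0;0 0 0 0' >/dev/null
python3 -m handwheel '0 0 0 0;0 0 0.03 0;0 0 0.03 0;0 0 0.02 0;0 0 0.01 0' >/dev/null
python3 -m handwheel '0 0 0.01 0;0 0 0.01 0;0 0 0 0;0 0 0 0;0 0 0 0' >/dev/null
python3 go.py 0.666 -0.0912 0.058 6.8
```

```text
to go [ 0.0001 -0.0001  0.0162] turn 0.0004 pos [ 0.6661 -0.0912  0.0742] tilt [ 0.002 -0.001 -1.   ] t 14.1667 w 0.03660552828588145 grip 59.066505432128906 F [ 0.3 -0.9 -1.5]
```

```bash
python3 -m handwheel '0 0 0.005 0;0 0 0.005 0;0 0 0.003 0;0 0 0 0;0 0 0 0' | grep -E "pos|contact"
python3 -m handwheel '0 0 0.0015 0;0 0 0 0' | grep -E "pos|contact"
python3 -m handwheel '0 0 0.001 0;0 0 0 0' | grep -E "pos|contact"
python3 -m handwheel '0 0 0.001 0;0 0 0 0' | grep -E "pos|contact"
```

```text
position: [0.665, -0.091, 0.0596]
contact_force: [-0.1, -0.6, -1.5]
position: [0.6653, -0.091, 0.0584]
contact_force: [0.0, 0.1, -1.8]
position: [0.6655, -0.091, 0.0579]
contact_force: [-1.1, 0.2, 0.8]
position: [0.6655, -0.0911, 0.0579]
contact_force: [-1.8, 0.6, 5.6]
```

Floor contact at 0.0579, as expected. Release and go to the wide flask.

```bash
python3 -m handwheel '0 0 -0.001 0;0 0 0 0;0 0 0 0;0 0 0 0;0 0 0 0' 0.085 >/dev/null
python3 -m handwheel '0 0 -0.01 0;0 0 -0.03 0;0 0 -0.035 0;0 0 -0.035 0;0 0 -0.03 0' >/dev/null
python3 -m handwheel '0 0 0 0' >/dev/null
python3 go.py 0.468 -0.1053 0.072 9.35
```

```text
to go [ 0.0113 -0.2031  0.1314] turn -0.0441 pos [ 0.6691 -0.0919  0.2062] tilt [ 0.014 -0.004 -1.   ] t 16.0 w 0.08507454694247986 grip 0.0 F [1.3 0.5 0.4]
```

```bash
python3 -m handwheel '0.0017 -0.029 0 -0.044;0.0017 -0.029 0 0;0.0017 -0.029 0 0;0.0017 -0.029 0 0;0.0017 -0.029 0 0' >/dev/null
python3 -m handwheel '0.0017 -0.029 0 0;0.0017 -0.029 0 0;0 0 0 0;0 0 0 0;0 0 0 0' >/dev/null
python3 go.py 0.468 -0.1053 0.072 9.35
```

```text
to go [0.0053 0.0047 0.1262] turn -0.0005 pos [ 0.4639 -0.1112  0.1981] tilt [ 0.002 -0.001 -1.   ] t 16.8333 w 0.08496716527480414 grip 0.0 F [-0.2  0.3  0.1]
```

```bash
python3 -m handwheel '0.0053 0.0047 0 0;0 0 0.03 0;0 0 0.03 0;0 0 0 0;0 0 0 0' >/dev/null
python3 go.py 0.468 -0.1053 0.072 9.35
python3 -m handwheel '0 0 0.03 0;0 0 0.02 0;0 0 0.0162 0;0 0 0 0;0 0 0 0' >/dev/null
python3 go.py 0.468 -0.1053 0.072 9.35
```

```text
to go [-0.0013  0.0012  0.0644] turn 0.0006 pos [ 0.4668 -0.1043  0.1364] tilt [-0.003  0.001 -1.   ] t 17.25 w 0.08525602007879968 grip 0.0 F [ 0.4 -0.3  0.7]
to go [-0.0001 -0.      0.0001] turn 0.0 pos [ 0.468  -0.1052  0.0721] tilt [ 0.001 -0.    -1.   ] t 17.6667 w 0.08515314422497319 grip 0.0 F [0.1 0.1 0. ]
```

```bash
python3 -m handwheel '0 0 0 0;0 0 0 0;0 0 0 0;0 0 0 0;0 0 0 0' 0.0 60 >/dev/null
python3 -m handwheel '0 0 0 0;0 0 0 0;0 0 0 0;0 0 0 0' | grep -E "width|force|pos"
python3 -m handwheel '0 0 -0.01 0;0 0 -0.025 0;0 0 -0.025 0;0 0 -0.025 0;0 0 -0.025 0' >/dev/null
python3 -m handwheel '0 0 0 0;0 0 0 0;0 0 0 0' >/dev/null
python3 go.py 0.655 -0.0127 0.0565 6.8
```

```text
position: [0.4678, -0.1054, 0.0731]
contact_force: [-0.4, -0.6, 4.7]
width: 0.0548
gripper_force: 62.5
to go [0.0599 0.2019 0.1237] turn 0.0443 pos [ 0.4657 -0.1046  0.1804] tilt [-0.002  0.001 -1.   ] t 19.0833 w 0.05503291819763716 grip 64.67849135398865 F [-0.3  0.3 -4. ]
```

```bash
python3 -m handwheel '0.0043 0.0144 0 0;0.0086 0.0288 0 0;0.0086 0.0288 0 0;0.0086 0.0288 0 0;0.0086 0.0288 0 0' >/dev/null
python3 -m handwheel '0.0086 0.0288 0 0;0.0086 0.0288 0 0;0.0043 0.0144 0 0.044;0 0 0 0;0 0 0 0' >/dev/null
python3 -m handwheel '0 0 0 0;0 0 0.03 0;0 0 0.03 0;0 0 0.02 0;0 0 0.01 0' >/dev/null
python3 -m handwheel '0 0 0.01 0;0 0 0.005 0;0 0 0 0;0 0 0 0;0 0 0 0' >/dev/null
python3 go.py 0.655 -0.0127 0.0565 6.8
```

```text
to go [ 0.0006 -0.0019  0.0212] turn 0.0003 pos [ 0.6569 -0.013   0.0777] tilt [ 0.003 -0.    -1.   ] t 20.75 w 0.054755124350770894 grip 64.9177086353302 F [ 0.3  0.5 -2.6]
```

```bash
python3 -m handwheel '0.0006 -0.0019 0.006 0;0 0 0.006 0;0 0 0.004 0;0 0 0.002 0;0 0 0 0' | grep -E "pos|contact"
python3 -m handwheel '0 0 0.001 0;0 0 0 0;0 0 0 0' | grep -E "pos|contact"
python3 -m handwheel '0 0 0.001 0;0 0 0 0' | grep -E "pos|contact"
python3 -m handwheel '0 0 0.001 0;0 0 0 0' | grep -E "pos|contact"
```

```text
position: [0.6535, -0.0124, 0.0576]
contact_force: [0.3, -0.7, -4.4]
position: [0.6541, -0.0125, 0.0573]
contact_force: [-0.1, 0.4, -4.3]
position: [0.6541, -0.0125, 0.0571]
contact_force: [-2.2, 1.0, 1.8]
position: [0.6542, -0.0125, 0.0571]
contact_force: [-2.5, 0.6, 7.2]
```

```bash
python3 -m handwheel '0 0 -0.001 0;0 0 0 0;0 0 0 0;0 0 0 0;0 0 0 0' 0.085 >/dev/null
python3 -m handwheel '0 0 -0.01 0;0 0 -0.03 0;0 0 -0.035 0;0 0 -0.035 0;0 0 -0.03 0' >/dev/null
python3 -m handwheel '0 0 0 0;0 0 0 0;0 0 0 0' >/dev/null
python3 go.py 0.48 -0.1839 0.072 9.35
```

```text
to go [-0.1497 -0.1925  0.1243] turn -0.0442 pos [ 0.6534 -0.0124  0.1962] tilt [-0. -0. -1.] t 22.8333 w 0.08521776860852216 grip 0.0 F [-0.6 -0.  -0.5]
```

```bash
python3 -m handwheel '-0.0214 -0.0275 0 0;-0.0214 -0.0275 0 0;-0.0214 -0.0275 0 0;-0.0214 -0.0275 0 0;-0.0214 -0.0275 0 0' >/dev/null
python3 -m handwheel '-0.0214 -0.0275 0 0;-0.0214 -0.0275 0 0;0 0 0 -0.044;0 0 0 0;0 0 0 0' >/dev/null
python3 go.py 0.48 -0.1839 0.072 9.35
python3 - <<'E'
from m import *
import cv2
from rig import readout
from scipy.spatial.transform import Rotation as R
s=readout.get_state();r=optics.get_image("wrist")
T=np.eye(4);T[:3,:3]=R.from_quat(s["ee_rot"],scalar_first=True).as_matrix();T[:3,3]=s["position"];T=T@r["hand_eye"]
i=np.ascontiguousarray(r["img"][:,:,::-1])
for p in([.48,-.1839,.104],):
    c=np.linalg.inv(T)@np.append(p,1);q=r["camera_matrix"]@c[:3];u=q[:2]/q[2]
    print(u.round(1));cv2.drawMarker(i,tuple(int(v) for v in u.round()),(0,0,255),0,10)
cv2.imwrite("pics/w3.png",i)
E
```

```text
to go [-0.0003  0.0003  0.1231] turn -0.0022 pos [ 0.4799 -0.1839  0.1951] tilt [-0.002  0.002 -1.   ] t 23.6667 w 0.08479315319151774 grip 0.0 F [ 0.8 -0.8 -0.7]
[255.9 203.6]
```

View pics/w3.png

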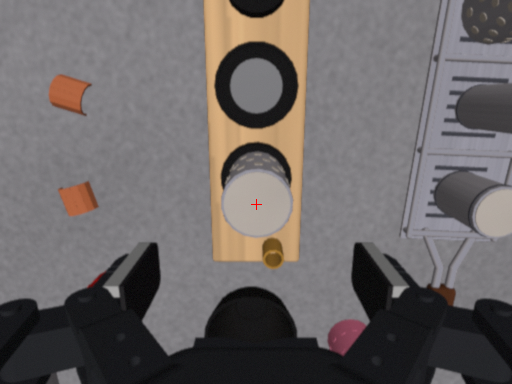

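The medium top is at (257,203), right on the mark, and three flasks stand in the tray on the right. Going down.

```bash
python3 -m handwheel '0 0 0.03 0;0 0 0.03 0;0 0 0.03 0;0 0 0.02 0;0 0 0.013 0' >/dev/null
python3 -m handwheel '0 0 0 0;0 0 0 0;0 0 0 0' >/dev/null
python3 go.py 0.48 -0.1839 0.072 9.35
python3 -m handwheel '0 0 0 0;0 0 0 0;0 0 0 0;0 0 0 0;0 0 0 0' 0.0 60 >/dev/null
python3 -m handwheel '0 0 0 0;0 0 0 0;0 0 0 0;0 0 0 0' | grep -E "width|force|pos"
python3 -m handwheel '0 0 -0.01 0;0 0 -0.025 0;0 0 -0.025 0;0 0 -0.025 0;0 0 -0.035 0' >/dev/null
python3 -m handwheel '0 0 0 0;0 0 0 0;0 0 0 0' >/dev/null
python3 go.py 0.6452 0.067 0.0565 6.8
```

```text
to go [ 0.0002 -0.0016  0.0018] turn 0.0007 pos [ 0.4816 -0.1839  0.0738] tilt [ 0.001 -0.001 -1.   ] t 24.3833 w 0.08487687661531436 grip 0.0 F [ 0.2 -0.1 -0. ]
position: [0.4811, -0.1844, 0.0745]
contact_force: [-0.9, 1.1, 6.5]
width: 0.0491
gripper_force: 62.1
to go [0.2203 0.2042 0.1362] turn 0.0442 pos [ 0.4797 -0.1836  0.1927] tilt [-0.001  0.001 -1.   ] t 25.8 w 0.048633454511139866 grip 62.97161936759949 F [-0.3  1.3 -3.9]
```

```bash
python3 -m handwheel '0.0122 0.0113 0 0;0.0245 0.0227 0 0;0.0245 0.0227 0 0;0.0245 0.0227 0 0;0.0245 0.0227 0 0' >/dev/null
python3 -m handwheel '0.0245 0.0227 0 0;0.0245 0.0227 0 0;0.0245 0.0227 0 0;0.0245 0.0227 0 0;0.0122 0.0113 0 0.044' >/dev/null
python3 -m handwheel '0 0 0 0;0 0 0 0;0 0 0 0;0 0 0.03 0;0 0 0.03 0' >/dev/null
python3 -m handwheel '0 0 0.03 0;0 0 0.02 0;0 0 0.005 0;0 0 0 0;0 0 0 0' >/dev/null
python3 go.py 0.6452 0.067 0.0585 6.8
```

```text
to go [ 0.0015 -0.0013  0.0205] turn -0.0006 pos [0.6466 0.0657 0.079 ] tilt [ 0.001 -0.    -1.   ] t 27.4667 w 0.0489612424192795 grip 63.0970573425293 F [-0.2 -0.3 -3.1]
```

```bash
python3 -m handwheel '0.0015 -0.0013 0.006 0;0 0 0.006 0;0 0 0.004 0;0 0 0.002 0;0 0 0 0' | grep -E "pos|contact"
python3 -m handwheel '0 0 0.001 0;0 0 0 0;0 0 0 0' | grep -E "pos|contact"
python3 -m handwheel '0 0 0.001 0;0 0 0 0' | grep -E "pos|contact"
python3 -m handwheel '0 0 0.001 0;0 0 0 0' | grep -E "pos|contact"
```

```text
position: [0.6445, 0.0679, 0.0599]
contact_force: [0.0, -0.5, -3.3]
position: [0.645, 0.0679, 0.0594]
contact_force: [0.5, 0.7, -2.8]
position: [0.6452, 0.0679, 0.0586]
contact_force: [-0.1, 0.8, -2.0]
position: [0.6452, 0.068, 0.0585]
contact_force: [-2.2, 0.1, 4.8]
```

Floor contact. Release, back off, and check all four in both cameras.

```bash
python3 -m handwheel '0 0 -0.001 0;0 0 0 0;0 0 0 0;0 0 0 0;0 0 0 0' 0.085 >/dev/null
python3 -m handwheel '0 0 -0.01 0;0 0 -0.03 0;0 0 -0.035 0;0 0 -0.035 0;0 0 -0.03 0' >/dev/null
python3 -m handwheel '0 -0.03 0 0;0 -0.04 0 0;0 -0.04 0 0;0 -0.04 0 0;0 -0.04 0 0' >/dev/null
python3 -m handwheel '0 -0.04 0 0;0 -0.04 0 0;0 0 0 0;0 0 0 0;0 0 0 0' | grep -E "clock|pos|force"
python3 - <<'E'
from m import *
import cv2
ps=[[.6741,-.171,.072],[.6657,-.0912,.096],[.655,-.0127,.080],[.6452,.067,.088]]
out=[]
for n,x,y,w,h,k in(("top",130,85,190,75,4.2),("scene",110,160,240,100,3.3)):
    r=optics.get_image(n)
    i=np.ascontiguousarray(cv2.resize(r["img"][y:y+h,x:x+w,::-1] if n=="top" else r["img"][y:y+170,x:x+w,::-1],None,fx=k,fy=k,interpolation=cv2.INTER_CUBIC))
    for p in ps:
        c=np.linalg.inv(r["T"])@np.append(p,1);q=r["camera_matrix"]@c[:3];u=q[:2]/q[2]
        u=(u+.5-[x,y])*k-.5;print(n,u.round(0));cv2.drawMarker(i,tuple(int(v) for v in u.round()),(0,0,255),0,14)
    cv2.imwrite(f"pics/{n}9.png",i)
E
```

```text
clock: 30.13
position: [0.3779, 0.0357, 0.1994]
contact_force: [-0.6, -0.1, -0.3]
gripper_force: 0.0
top [611. 114.]
top [455. 115.]
top [300. 148.]
top [139. 164.]
scene [187. 228.]
scene [303. 290.]
scene [439. 387.]
scene [584. 476.]
```

View pics/top9.png

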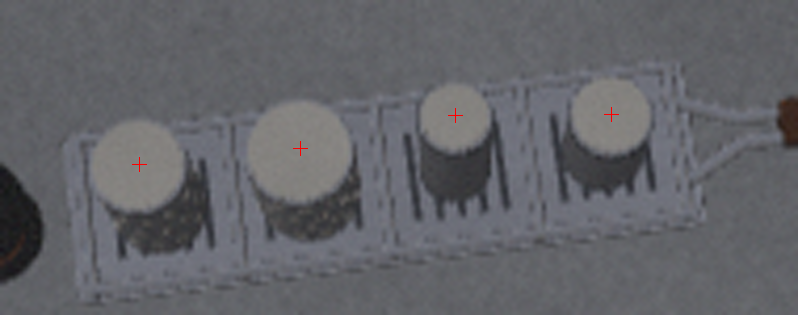

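View pics/scene9.png

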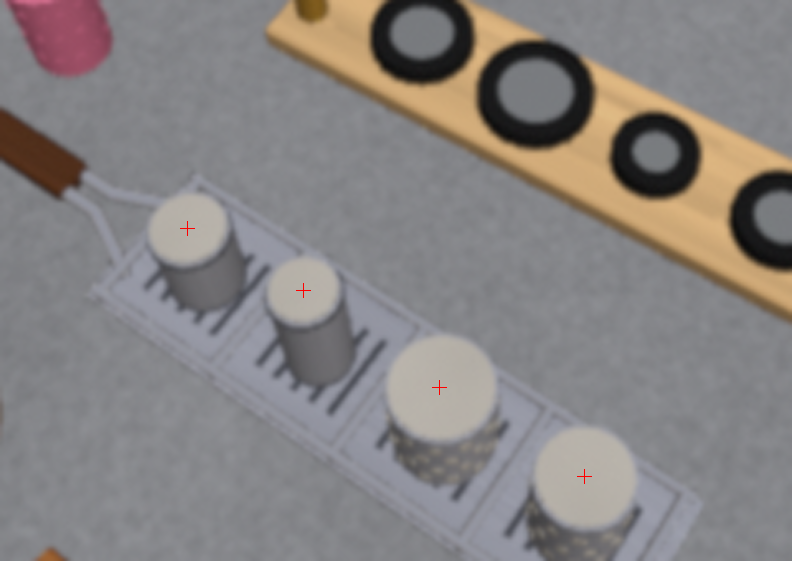

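All four flask tops sit on the expected marks in both views, upright, in the order short, narrow, wide, medium from the handle.

```bash
python3 -c "
from rig import ticket
print(ticket.sign_off())"
```

```text
the job is handed in; nothing more can be done
None
```

All four flasks stand upright in the tray, ordered short, narrow, wide, medium from the handle, and the job is handed in at about 30 s of robot time; sign-off returned no verdict.

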